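Hold the bead spinner's drive hub on its spindle flat

TASK

The bowl and drive hub are off the electric bead spinner. Pinch the bare spindle with the fingers across its milled flat (where it feels narrower) and turn it until the flat faces the side with the speed knob; then thread the hub on from above, the way up it lies, with its set screw over the flat, and hold it there, upright, its top flush with the end of the spindle. Finish still holding the hub in the gripper, as nothing else keeps it up until I have tightened the screw; leave the bowl, the jar and the screwdriver alone.

Things in the scene. Friction and masses are not known exactly. Their poses are not given: they have to be found in the camera images.
- spinner: electric bead spinner, a teal box 150 x 150 x 58 mm (58 mm is the height of its top) standing fixed on the table; origin under its centre, on the table; its +x is the side with the black speed knob (20 mm wide, up to 71 mm high, at x 60, y 30 mm) and the red switch (at x 60, y -30 mm). The steel spindle stands upright on the box's centre: a bearing boss (32 mm wide) up to 70 mm high, then the bare spindle, 12 mm in diameter, up to 120 mm above the table
- shaft (a joint): turn of the spindle about its upright axis, rad: 0 when the flat faces the spinner's +x (knob) side, growing counter-clockwise seen from above; it starts between 0.5 and 1.45, turns endlessly either way against a light drag (0.015 N m) and stays where it is left
- shaft_end (a point): centre of the spindle's upper end, 120 mm above the table; z up along the axis, x towards the flat, turning with the spindle. The top 2 mm are chamfered to 8 mm in diameter
- flat: the milled flat along one side of the spindle, 10 mm wide, reaching from the upper end 40 mm down (80 to 120 mm above the table); origin at the middle of its face, 3.5 mm from the spindle's axis and 21 mm below its end; x points straight out of the face, z up. Across the flat the spindle is 9.5 mm thick, elsewhere 12 mm
- hub_center (a point): centre of the loose drive hub, an aluminium barrel 36 mm in diameter and 26 mm high with an upright through bore 14.4 mm wide and a black rubber ring on its top face, 60 to 130 g, standing on the table (centre 13 mm up); z up along the bore, x towards its set screw
- hub_top (a point): centre of the hub's top face (the bore's upper mouth), 13 mm above the hub's centre; axes as the hub's
- screw (a point): outer end of the hub's set screw, a slotted head 8 mm in diameter, dabbed with orange marking paint, that sticks out 9.5 mm from the barrel's side at half its height, 27.5 mm from the bore's axis; its tip is backed out of the bore
- bowl_center (a point): centre of the spinner's wooden bowl, 130 mm wide and 50 mm high, loose on the table; leave alone
- jar_center (a point): centre of a small amber glass jar with a metal cap, 48 mm in diameter and 60 mm high, loose on the table; leave alone
- driver_grip (a point): middle of the yellow handle of a screwdriver 160 mm long, lying on the table; leave alone
Not all that is in view belongs to the job. What is shaped like the part that bears hub_center but purple or red is not meant. There is more than one size of the spinner; the one meant has the size given above.

How it is judged:
By the outcome, as a careful person would: the job done as asked, in the order asked, and still so for the second after the job is handed in, while the arm keeps its last pose, push and grip.
It also fails if it takes over 62 s, if anything falls off the work surface, if the arm or the gripper's body presses on something with over 40 N, if the wrist force passes 120 N, or if a joint passes its speed limit or range.

ROBOT

A 7-joint arm with a two-finger parallel gripper is mounted at the origin on the work surface. World frame = base frame: x ahead of the robot, y to its left, z up, the work surface at z = 0. Lengths are in m, angles in rad, forces in N, time in s.
With the tool pointing down it reaches from about 0.35 to 0.9 m from the base axis. Payload 8.1 kg.
Tool frame: the origin (TCP) lies on the centre line of the jaws, within the pads' length; the fingertips stand manip.nose_length ahead of it and the grasp point (between the pads) lies 8 mm behind it (manip.nose_length is the distance from the TCP to the fingertips, in m); z points along the fingers, y is the direction in which the jaws open and shut (so a half turn about z gives the same grasp; the last joint's range is limited). The gripper opens to 92 mm and grips with 3 to 60 N. Pads are 19 mm wide; open, the fingers measure 130 mm over their backs; the gripper's body (75 mm by 190 mm) begins 47 mm behind the grasp point.
Start: joints at [1.198, 0.434, 0.025, 1.573, -0.012, 1.134, -0.075], TCP at [0.167, -0.602, 0.238] pointing down, gripper open.
Joint ranges: [-2.62, 2.62], [-0.44, 2.09], [-1.27, 1.32], [0.08, 2.57], [-1.32, 4.46], [0.12, 2], [-2.74, 2.74]. Speed limits (rad/s): [2.22, 2.22, 3.01, 3.01, 3.14, 3.14, 3.14].

INTERFACE

Orientations are given as [roll, pitch, yaw] about the fixed x, y, z axes, in that order (R = Rz(yaw) Ry(pitch) Rx(roll)).
In Python, from bench import manip gives the robot as it stands. The module is installed in compiled form; this text tells all that it offers.
- The arm moves only by the tool send_rows, never from a script. Its argument "motion" is a list of rows, each an object of numbers: "ax", "ay", "az": the turn, a rotation vector about the world's x, y, z in degrees; "dx", "dy", "dz": the shift along the world's x, y, z in cm; "hand": the gripper's target within -1 to 1 (shut at 1, half-way at 0, fully open at -1). In form: [{"ax": .., "ay": .., "az": .., "dx": .., "dy": .., "dz": .., "hand": ..}, ...]. A call has 1 to 8 rows; each row shifts and turns the pose as measured when the row begins; what a row does not reach is not made up. A row lasts 1/8 s, in which the tool goes at most 62.5 mm and 10.7 degrees, less where a joint would pass 70% of its speed; a pose out of reach is approached as far as the arm can. A call with a gripper value outside its range is refused whole. The fingers move at their own pace and stop on an object; the grip force is fixed at half the most. Time passes only in rows, so rows that do not move let the fingers close. It gives the time, the measured TCP pose, the force and the opening at its end, in the units of the state.
- manip.state(): the state, without advancing time (a new reading comes with each control period).
- manip.camera(name): name is "side" or "top" or "wrist"; returns a dict with "color" (420x560x3 uint8, blue, green, red), "depth" (420x560 float32, m along the optical axis (not along the pixel's ray), 0 where there is no reading), "K" (3x3 intrinsics, pixels), "dist_coeffs" ([k1, k2, p1, p2, k3] as OpenCV has them; the pictures are not rectified), "view" (4x4, takes a point from world to camera coordinates); the wrist camera has in their place "hand_eye" (4x4, takes a point from camera to tool coordinates, whose origin is the TCP and whose axes are the flange's). Camera axes: x right, y down, z forward; pixel columns grow to the right and rows downward; lengths in m; the calibration is good to about 2 mm. A picture is of the moment at which its call begins: read the wrist's pose just before it.
- manip.finish_job(): hands the job in, once; it reports no verdict.
Trained networks look in a picture, given as the dict that the camera call returned (one of the last four; its "shot" number tells which), for a name from the list of things; names that differ only in an ending like _2 or _b are one class to them, and where a whole thing is asked for, a point or a joint stands for the part that bears it (a point fixed in the world has none). Each returns a list of dicts, best first, with "score" (0 to 1); they miss things now and then, are a little off and sometimes report something else, mostly with a low value. They report only what shows in the picture. A call takes as long as a camera call. They do not tell look-alikes from the thing itself.
- manip.silhouettes(picture, query): "pixels" (420x560 bool, what is visible of it) and "box" ([left, top, width, height] in pixels, round what is visible of it).
The state is a dict: "time_s": time; "joint_positions": joint angles; "qd": joint speeds; "effort": joint torques, N m; "ee_pos": TCP position; "ee_rot": TCP orientation; "contact_force": force on the tool from outside, world axes, zero at the start; "ft_torque": the same for the moment, N m; "grip_width": finger opening in m.
Only numpy, scipy, OpenCV 4.12 (cv2) and the standard library are available. Lean on these libraries where they do the work, as an engineer would, in place of code of your own. Each camera call takes 0.05 s, during which the arm holds its last target.

## Working session

There is one attempt and no reset: what is moved stays moved. The work goes in short steps, Python scripts to look and compute and a tool call to move; the robot and the scene stay as the last step left them, time stands still between calls to the robot, and variables do not carry over. Pictures are saved under pics/ and viewed, and the job is handed in when it is done.

Besides the shell and the picture viewer there is one more tool, called after ">>>" as a command line: name --argument value ..., lists and objects as JSON in quotes. send_rows: Moves the arm, as the interface text tells. Its arguments: {"type":"object","properties":{"motion":{"type":"array","items":{"type":"object","properties":{"ax":{"type":"number"},"ay":{"type":"number"},"az":{"type":"number"},"dx":{"type":"number"},"dy":{"type":"number"},"dz":{"type":"number"},"hand":{"type":"number"}}}}},"required":["motion"]}

```bash
mkdir -p pics; cat > h.py <<'E'
import numpy as np, cv2
from bench import manip
from scipy.spatial.transform import Rotation as R
def T_tool(s):
    T=np.eye(4); T[:3,:3]=R.from_euler('xyz',s['ee_rot']).as_matrix(); T[:3,3]=s['ee_pos']; return T
def shot(n):
    s=manip.state(); p=manip.camera(n)
    p['c2w']=np.linalg.inv(p['view']) if 'view' in p else T_tool(s)@p['hand_eye']
    return p
def cloud(p):
    d=p['depth']; h,w=d.shape
    u,v=np.meshgrid(np.arange(w),np.arange(h))
    n=cv2.undistortPoints(np.stack([u,v],-1).reshape(-1,1,2).astype(float),p['K'],p['dist_coeffs']).reshape(h,w,2)
    c=np.dstack([n[...,0]*d,n[...,1]*d,d])
    W=c@p['c2w'][:3,:3].T+p['c2w'][:3,3]
    W[d<=0]=np.nan
    return W
def proj(p,X):
    w2c=np.linalg.inv(p['c2w']); r,_=cv2.Rodrigues(w2c[:3,:3])
    return cv2.projectPoints(np.atleast_2d(np.array(X,float)),r,w2c[:3,3],p['K'],p['dist_coeffs'])[0].reshape(-1,2)
E
python3 - <<'E'
from h import *
print(manip.nose_length); s=manip.state(); print(s)
ims=[]
for n in ['top','side','wrist']:
    p=shot(n); cv2.imwrite(f'pics/{n}0.png',p['color']); np.savez(f'{n}0.npz',**{k:v for k,v in p.items()})
    print(n,p['c2w'].round(3).tolist(),p['K'].round(1).tolist())
    for q in ['spinner','hub_center','flat','screw','shaft','shaft_end']:
        for r in manip.silhouettes(p,q):
            W=cloud(p)[r['pixels']]; print(n,q,round(r['score'],2),r['box'],np.nanmedian(W,0).round(3))
E
```

```text
0.011
{'time_s': 0.0, 'joint_positions': array([ 1.19838528,  0.43519483,  0.02494325,  1.57408567, -0.01155805,
        1.1340122 , -0.07511051]), 'qd': array([-0.0013745 ,  0.00026961, -0.00191973,  0.00093645, -0.00246537,
       -0.00012329,  0.00103338]), 'effort': array([-5.96231512e-04, -6.67858315e+01,  9.84380096e-01, -3.14467621e+01,
       -6.06932002e-02,  4.26173990e-02,  1.99020542e-04]), 'ee_pos': array([ 0.16641155, -0.60192657,  0.23696654]), 'ee_rot': array([-3.14004554e+00,  1.66137499e-04,  2.69775722e-01]), 'contact_force': array([-0.31359164,  0.09994179,  0.49022142]), 'ft_torque': array([0.02782924, 0.01374597, 0.01204736]), 'grip_width': 0.0921404126670126}
top [[-0.0, -0.991, 0.136, 0.347], [-1.0, 0.002, 0.012, -0.011], [-0.013, -0.136, -0.991, 1.124], [0.0, 0.0, 0.0, 1.0]] [[403.4, 0.0, 280.1], [0.0, 403.4, 200.9], [0.0, 0.0, 1.0]]
top spinner 0.85 [300.6, 165.1, 54.3, 59.0] [ 0.508 -0.119  0.059]
top spinner 0.73 [344.4, 259.0, 85.6, 84.6] [ 0.231 -0.267  0.082]
top hub_center 0.7 [184.8, 134.5, 16.0, 15.8] [0.665 0.252 0.025]
top screw 0.64 [184.1, 134.6,
[... 954 characters left out ...]
 [223.7, 262.3, 15.4, 17.1] [0.573 0.116 0.021]
side screw 0.53 [187.2, 273.0, 22.7, 20.6] [0.596 0.205 0.02 ]
side shaft 0.67 [426.5, 186.9, 14.4, 27.4] [ 0.227 -0.272  0.134]
side shaft 0.49 [308.1, 197.9, -0.8, 19.8] [ 0.51  -0.119  0.097]
side shaft_end 0.64 [303.0, 196.2, 5.8, 21.3] [ 0.51  -0.119  0.092]
side shaft_end 0.57 [426.0, 188.7, 13.7, 26.6] [ 0.227 -0.272  0.134]
side shaft_end 0.26 [266.6, 199.2, 74.1, 54.3] [ 0.498 -0.084  0.058]
wrist [[0.265, -0.928, -0.261, 0.237], [-0.964, -0.255, -0.072, -0.584], [0.0, 0.27, -0.963, 0.384], [0.0, 0.0, 0.0, 1.0]] [[361.1, 0.0, 278.9], [0.0, 361.1, 217.0], [0.0, 0.0, 1.0]]
wrist spinner 0.73 [0.0, 0.7, 83.6, 176.6] [ 0.212 -0.38   0.068]
```

View pics/top0.png

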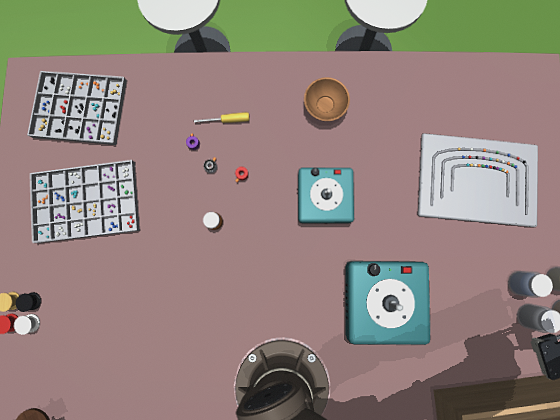

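View pics/side0.png

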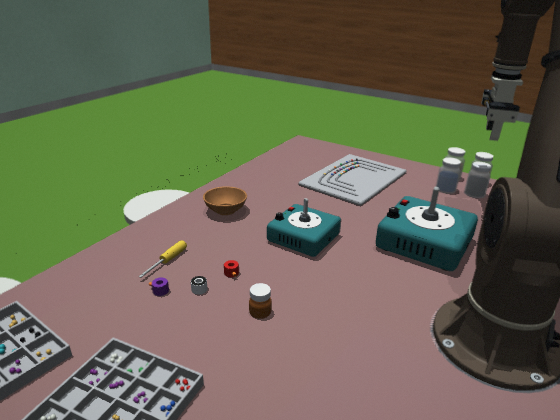

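```bash
python3 - <<'E'
import cv2,numpy as np
a=cv2.imread('pics/top0.png');b=cv2.imread('pics/side0.png')
c=cv2.resize(a[120:240,170:370],(800,480),interpolation=2); cv2.imwrite('pics/topz.png',c)
cv2.imwrite('pics/sidez.png',cv2.resize(b[185:315,140:350],(800,495),interpolation=2))
E
```

```text
(no output)
```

View pics/topz.png

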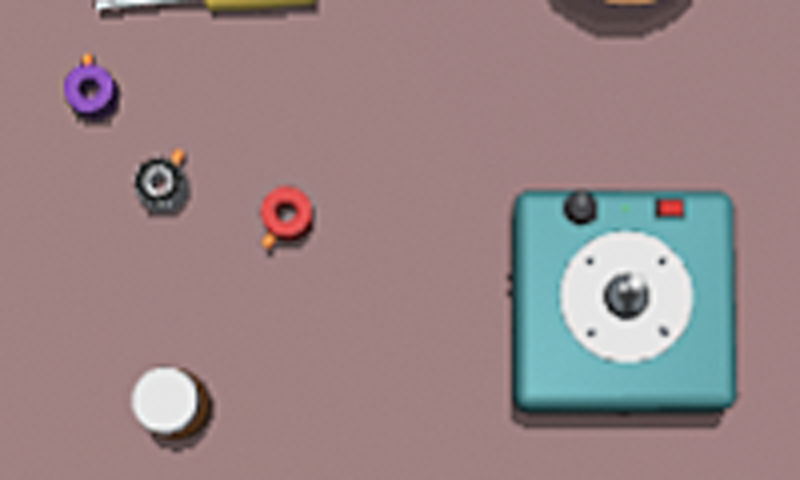

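View pics/sidez.png

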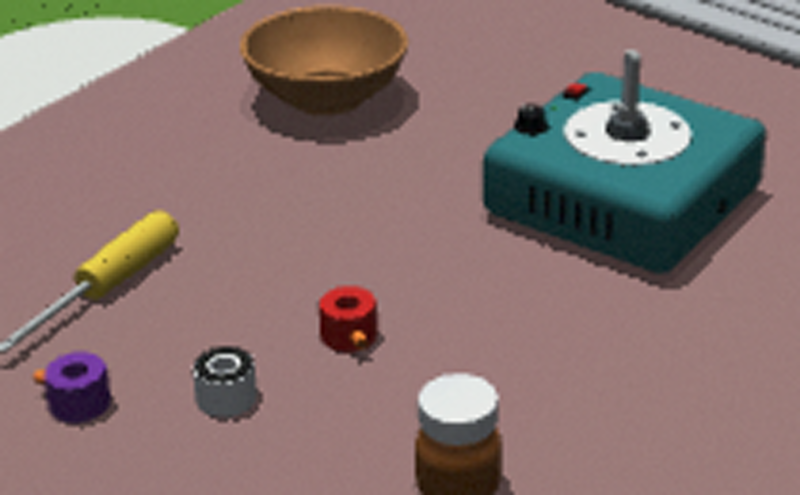

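Candidates in the top picture. Spinners: the small one at (326,195), with its top at z≈0.058, is the one meant. The large one at (388,303), z≈0.08, is not. Hubs: the grey one with the black ring at (209,166) is meant; purple (192,142) and red (241,174) are look-alikes. The crop confirms that the knob faces image-up (world +x) and that the grey hub's orange screw points up and to the right. I'll move over the small spinner's spindle.

>>> send_rows --motion '[{"dx": 3.4, "dy": 4.9, "az": -6, "hand": 0}, {"dx": 3.4, "dy": 4.9, "az": -6, "hand": 0}, {"dx": 3.4, "dy": 4.9, "az": -6, "hand": 0}, {"dx": 3.4, "dy": 4.9, "az": -6, "hand": 0}, {"dx": 3.4, "dy": 4.9, "az": -6, "hand": 0}, {"dx": 3.4, "dy": 4.9, "az": -6, "hand": 0}, {"dx": 3.4, "dy": 4.9, "az": -6, "hand": 0}, {"dx": 3.4, "dy": 4.9, "az": -6, "hand": 0}]'

```text
invalid input
```

>>> send_rows --motion '[{"ax": 0, "ay": 0, "az": -6, "dx": 3.4, "dy": 4.9, "dz": 0, "hand": 0}, {"ax": 0, "ay": 0, "az": -6, "dx": 3.4, "dy": 4.9, "dz": 0, "hand": 0}, {"ax": 0, "ay": 0, "az": -6, "dx": 3.4, "dy": 4.9, "dz": 0, "hand": 0}, {"ax": 0, "ay": 0, "az": -6, "dx": 3.4, "dy": 4.9, "dz": 0, "hand": 0}, {"ax": 0, "ay": 0, "az": -6, "dx": 3.4, "dy": 4.9, "dz": 0, "hand": 0}, {"ax": 0, "ay": 0, "az": -6, "dx": 3.4, "dy": 4.9, "dz": 0, "hand": 0}, {"ax": 0, "ay": 0, "az": -6, "dx": 3.4, "dy": 4.9, "dz": 0, "hand": 0}, {"ax": 0, "ay": 0, "az": -6, "dx": 3.4, "dy": 4.9, "dz": 0, "hand": 0}]'

```text
time_s: 2.05
ee_pos: [0.4417, -0.2024, 0.2389]
ee_rot: [3.139, -0.003, -0.605]
contact_force: [0.7, -0.7, -0.6]
grip_width: 0.0457
```

>>> send_rows --motion '[{"ax": 0, "ay": 0, "az": 0, "dx": 3.4, "dy": 4.2, "dz": -1.5, "hand": 0}, {"ax": 0, "ay": 0, "az": 0, "dx": 3.4, "dy": 4.2, "dz": -1.5, "hand": 0}, {"ax": 0, "ay": 0, "az": 0, "dx": 0, "dy": 0, "dz": 0, "hand": 0}]'

```text
time_s: 2.42
ee_pos: [0.5146, -0.1102, 0.2091]
ee_rot: [-3.141, -0.006, -0.599]
contact_force: [-0.8, -0.8, 0.5]
grip_width: 0.0454
```

```bash
python3 - <<'E'
from h import *
s=manip.state(); print(s['time_s'],s['ee_pos'],s['ee_rot'],s['joint_positions'].round(3))
p=shot('wrist'); cv2.imwrite('pics/w1.png',p['color']); np.savez('w1.npz',**p)
W=cloud(p); m=(np.abs(W[...,0]-.51)<.03)&(np.abs(W[...,1]+.119)<.03)&(W[...,2]>.11)&(W[...,2]<.13)
print(m.sum(),np.nanmean(W[m],0), np.argwhere(m).mean(0))
c=proj(p,[[.51,-.119,.12]])[0]; print(c)
u,v=map(int,c); a=p['color'][max(v-60,0):v+60,max(u-80,0):u+80]
cv2.imwrite('pics/w1z.png',cv2.resize(a,None,fx=5,fy=5,interpolation=2))
E
```

```text
2.425 [ 0.51455255 -0.11020519  0.20906382] [-3.14119101 -0.00593856 -0.59863537] [ 0.211  0.307 -0.131  1.847  0.051  0.985 -2.111]
226 [ 0.51284239 -0.12192834  0.11841398] [220.22566372 293.89380531]
[292.73318609 226.4853595 ]
```

View pics/w1.png

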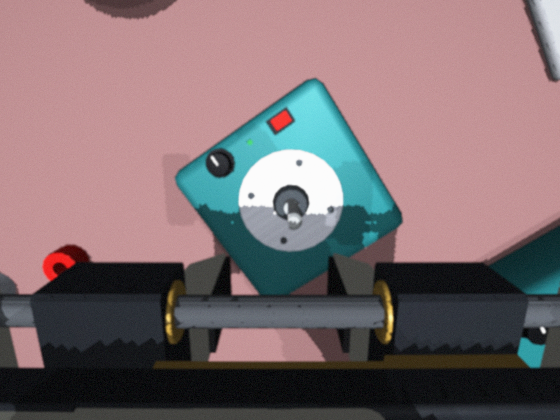

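View pics/w1z.png

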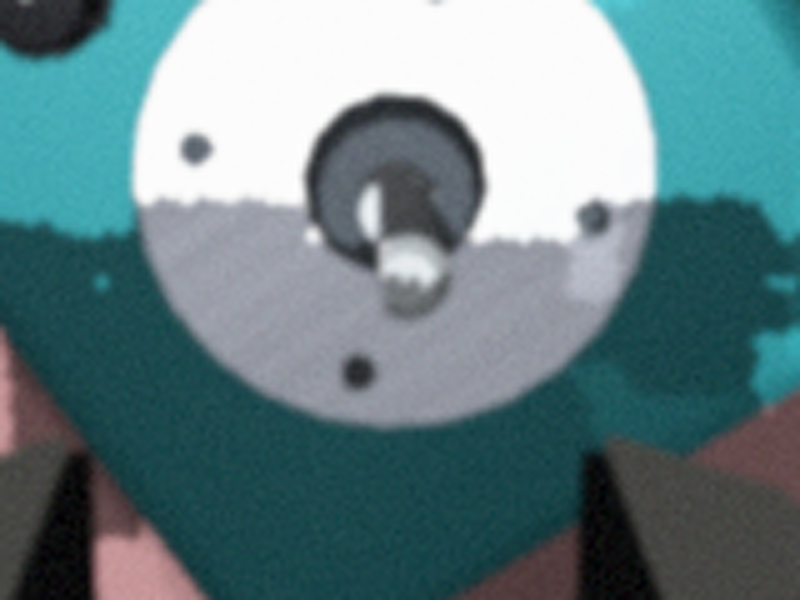

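The wrist picture shows the spindle end at (293,218), the knob at (219,162) and the switch at (281,121). A bright flat-like face is on the spindle's left, which is about +56° in the world. Joint 7 would run out at this yaw, so I'll use the half-turned grasp. Next I measure the spinner's yaw and centre.

```bash
cat > m1.py <<'E'
from h import *
for f in ['w1','top0','side0']:
    p=dict(np.load(f+'.npz')); W=cloud(p); hsv=cv2.cvtColor(p['color'],cv2.COLOR_BGR2HSV)
    near=(np.hypot(W[...,0]-.51,W[...,1]+.12)<.12)
    top=near&(W[...,2]>.050)&(W[...,2]<.066)
    pts=W[top][:,:2].astype(np.float32)*1000
    r=cv2.minAreaRect(pts); print(f,'rect',r,'z',np.median(W[top][:,2]))
    n=0
    col=p['color'].astype(int); white=top&(hsv[...,1]<60)
    if white.sum()>20: print(' disk', np.median(W[white],0), white.sum(), cv2.minEnclosingCircle(W[white][:,:2].astype(np.float32))) 
    red=near&((hsv[...,0]<8)|(hsv[...,0]>172))&(hsv[...,1]>150)&(W[...,2]>.055); 
    blk=near&(hsv[...,2]<75)&(W[...,2]>.064)&(W[...,2]<.076)&(np.hypot(W[...,0]-.51,W[...,1]+.12)>.05)
    a=W[red].mean(0); b=W[blk].mean(0); print(' red',a,red.sum(),'knob',b,blk.sum(), 'yaw',np.degrees(np.arctan2(-(b-a)[0],(b-a)[1])))
    boss=near&(W[...,2]>.067)&(W[...,2]<.072)&(np.hypot(W[...,0]-.51,W[...,1]+.12)<.03)
    print(' boss',W[boss].mean(0),boss.sum())
    sp=near&(W[...,2]>.085)&(W[...,2]<.116)&(np.hypot(W[...,0]-.51,W[...,1]+.12)<.03)
    print(' spindle',W[sp].mean(0),sp.sum())
    te=near&(W[...,2]>.1165)&(W[...,2]<.125)&(np.hypot(W[...,0]-.51,W[...,1]+.12)<.03)
    print(' end',W[te].mean(0),te.sum())
E
python3 m1.py
```

```text
w1 rect ((513.58056640625, -120.70501708984375), (148.2938232421875, 146.75051879882812), 89.67210388183594) z 0.05791254711317145
 disk [ 0.51734676 -0.12278352  0.05976617] 7652 ((0.5133837461471558, -0.12362246215343475), 0.09849286079406738)
 red [ 0.57004357 -0.13982972  0.10723918] 309 knob [ 0.57184009 -0.09220277  0.07050731] 369 yaw -2.160217192815705
 boss [ 0.51513878 -0.12170634  0.06957542] 549
 spindle [ 0.51591624 -0.1234217   0.10115613] 133
 end [ 0.51236337 -0.12172455  0.11917317] 194
top0 rect ((512.79736328125, -121.00138854980469), (145.6704864501953, 147.527099609375), 89.74664306640625) z 0.05920269499319741
 disk [ 0.5136249  -0.11871992  0.06087069] 826 ((0.5458812117576599, -0.12060096859931946), 0.07858160138130188)
 red [ 0.57061376 -0.14486905  0.06247742] 22 knob [ 0.57094895 -0.09122402  0.07080116] 23 yaw -0.3579895168511053
 boss [ 0.51003802 -0.1216237   0.06958423] 46
 spindle [ 0.50811191 -0.11928902  0.09718349] 7
 end [ 0.51166708 -0.12190967  0.12087724] 16
side0 rect ((510.75927734375, -120.09880065917969), (150.60484313964844, 151.24891662597656), 1.0684630870819092) z 0.05892255801358781
 disk [ 0.50778885 -0.11216538  0.06098066] 389 ((0.5128786563873291, -0.12247829884290695), 0.09695328772068024)
 red [ 0.57014024 -0.14970256  0.06392895] 11 knob [ 0.56934973 -0.08808811  0.06987879] 32 yaw 0.7350623318388537
 boss [ 0.5091532  -0.11795303  0.07013997] 35
 spindle [ 0.51065224 -0.11971514  0.09915958] 45
 end [ 0.51021408 -0.12030633  0.11996887] 9
```

>>> send_rows --motion '[{"ax": 0, "ay": 0, "az": 10, "dx": 0, "dy": -0.1, "dz": 0, "hand": 0.2}, {"ax": 0, "ay": 0, "az": 10, "dx": 0, "dy": -0.1, "dz": 0, "hand": 0.2}, {"ax": 0, "ay": 0, "az": 10, "dx": 0, "dy": -0.1, "dz": 0, "hand": 0.2}, {"ax": 0, "ay": 0, "az": 10, "dx": 0, "dy": -0.1, "dz": 0, "hand": 0.2}, {"ax": 0, "ay": 0, "az": 10, "dx": 0, "dy": -0.1, "dz": 0, "hand": 0.2}, {"ax": 0, "ay": 0, "az": 10, "dx": 0, "dy": -0.1, "dz": 0, "hand": 0.2}, {"ax": 0, "ay": 0, "az": 10, "dx": 0, "dy": -0.1, "dz": 0, "hand": 0.2}, {"ax": 0, "ay": 0, "az": 10, "dx": 0, "dy": -0.1, "dz": 0, "hand": 0.2}]'

```text
time_s: 3.48
ee_pos: [0.5079, -0.134, 0.2122]
ee_rot: [3.134, -0.004, 0.823]
contact_force: [0.0, 0.3, 0.1]
grip_width: 0.0366
```

>>> send_rows --motion '[{"ax": 0, "ay": 0, "az": 10, "dx": 0, "dy": 0, "dz": 0, "hand": 0.2}, {"ax": 0, "ay": 0, "az": 10, "dx": 0, "dy": 0, "dz": 0, "hand": 0.2}, {"ax": 0, "ay": 0, "az": 10, "dx": 0, "dy": 0, "dz": 0, "hand": 0.2}, {"ax": 0, "ay": 0, "az": 10, "dx": 0, "dy": 0, "dz": 0, "hand": 0.2}, {"ax": 0, "ay": 0, "az": 10, "dx": 0, "dy": 0, "dz": 0, "hand": 0.2}, {"ax": 0, "ay": 0, "az": 10, "dx": 0, "dy": 0, "dz": 0, "hand": 0.2}, {"ax": 0, "ay": 0, "az": 10, "dx": 0, "dy": 0, "dz": 0, "hand": 0.2}, {"ax": 0, "ay": 0, "az": 10, "dx": 0, "dy": 0, "dz": 0, "hand": 0.2}]'

```text
time_s: 4.47
ee_pos: [0.5011, -0.1495, 0.2148]
ee_rot: [3.136, 0.005, 2.247]
contact_force: [0.1, 0.1, 0.3]
grip_width: 0.0371
```

>>> send_rows --motion '[{"ax": 0, "ay": 0, "az": 9, "dx": 1.1, "dy": 2.8, "dz": -0.5, "hand": 0.2}, {"ax": 0, "ay": 0, "az": 9, "dx": 0, "dy": 0, "dz": -0.5, "hand": 0.2}, {"ax": 0, "ay": 0, "az": 0, "dx": 0, "dy": 0, "dz": 0, "hand": 0.2}]'

```text
time_s: 4.85
ee_pos: [0.5102, -0.127, 0.2052]
ee_rot: [3.139, 0.007, 2.563]
contact_force: [-0.2, 0.6, -0.8]
grip_width: 0.0366
```

```bash
sed -i "s/\['w1','top0','side0'\]/__import__('sys').argv[1:]/" m1.py; python3 - <<'E'
from h import *
s=manip.state(); print(s['time_s'],s['ee_pos'],s['ee_rot'],s['joint_positions'].round(3))
p=shot('wrist'); cv2.imwrite('pics/w2.png',p['color']); np.savez('w2.npz',**p)
c=proj(p,[[.5125,-.1215,.12]])[0]; print(c)
u,v=map(int,c); a=p['color'][max(v-40,0):v+40,max(u-50,0):u+50]
cv2.imwrite('pics/w2z.png',cv2.resize(a,None,fx=7,fy=7,interpolation=2))
E
python3 m1.py w2
```

```text
4.85 [ 0.51017171 -0.12696404  0.20515964] [3.13924175 0.007098   2.5626626 ] [ 0.722  0.411 -0.772  1.817  0.331  1.039  0.815]
[288.27735343 224.53443699]
w2 rect ((510.8700256347656, -121.16842651367188), (148.00997924804688, 146.58779907226562), 89.5328369140625) z 0.0579645779510396
 disk [ 0.50909723 -0.11853533  0.05977691] 7825 ((0.5110024213790894, -0.1202484592795372), 0.09937648475170135)
 red [ 0.57154401 -0.15167516  0.06220292] 189 knob [ 0.56927718 -0.09140552  0.06991289] 340 yaw 2.15396905202918
 boss [ 0.50977545 -0.11995623  0.06955699] 566
 spindle [ 0.50759813 -0.11977764  0.10195063] 149
 end [ 0.5113149  -0.12187915  0.11920683] 201
```

View pics/w2.png

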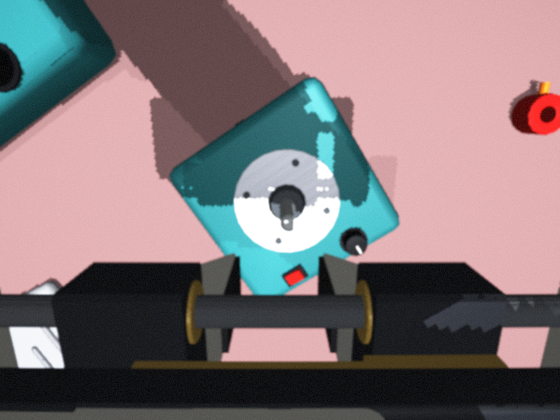

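View pics/w2z.png

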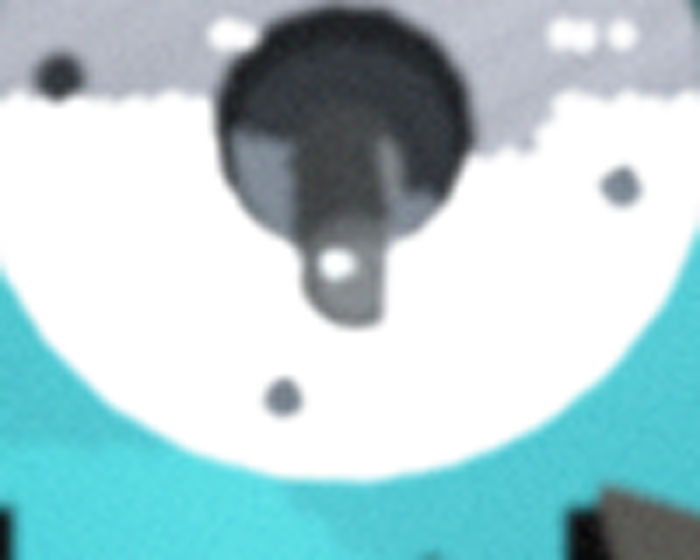

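The flat faces image-right, which is along tool +y at about 57°, so the jaws are already aligned with it. I'll descend over the spindle.

>>> send_rows --motion '[{"ax": 0, "ay": 0, "az": 0, "dx": 0.2, "dy": 0.5, "dz": 0, "hand": 0.2}, {"ax": 0, "ay": 0, "az": 0, "dx": 0, "dy": 0, "dz": -4, "hand": 0.2}, {"ax": 0, "ay": 0, "az": 0, "dx": 0, "dy": 0, "dz": -4, "hand": 0.2}, {"ax": 0, "ay": 0, "az": 0, "dx": 0, "dy": 0, "dz": -2, "hand": 0.2}, {"ax": 0, "ay": 0, "az": 0, "dx": 0, "dy": 0, "dz": 0, "hand": 0.2}]'

```text
time_s: 5.52
ee_pos: [0.5136, -0.1231, 0.1053]
ee_rot: [3.139, 0.013, 2.545]
contact_force: [1.6, 0.1, -0.3]
grip_width: 0.0367
```

```bash
python3 - <<'E'
from h import *
s=manip.state(); print(s['time_s'],s['ee_pos'],s['ee_rot'],s['joint_positions'].round(3))
for f in ['w1','w2','top0']:
    p=dict(np.load(f+'.npz')); W=cloud(p); hsv=cv2.cvtColor(p['color'],cv2.COLOR_BGR2HSV)
    m=(W[...,2]>.048)&(W[...,2]<.063)&(np.abs(W[...,0]-.512)<.095)&(np.abs(W[...,1]+.1215)<.095)
    P=W[m][:,:2]-[.512,-.1215]
    for ax in (0,1):
        for sg in (1,-1):
            bins=np.linspace(-.055,.055,23); a=[];b=[]
            for i in range(22):
                q=P[(P[:,1-ax]>=bins[i])&(P[:,1-ax]<bins[i+1])]
                if len(q)<5: continue
                e=np.percentile(q[:,ax]*sg,97)*sg
                if abs(e)<.06: continue
                a.append((bins[i]+bins[i+1])/2); b.append(e)
            if len(a)<8: continue
            a=np.array(a);b=np.array(b)
            k=np.polyfit(a,b,1); r=b-np.polyval(k,a); ok=np.abs(r)<2*r.std(); k=np.polyfit(a[ok],b[ok],1)
            yaw=np.degrees(np.arctan(k[0]))*(-1 if ax==0 else 1)
            print(f,'xy'[ax],sg,len(a),'off',round(k[1]*1000,1),'yaw',round(yaw,2),'res',(r.std()*1000).round(2))
E
```

```text
5.525 [ 0.51357699 -0.12308447  0.10525801] [3.13888304 0.0126373  2.54460137] [ 0.641  0.527 -0.694  1.928  0.456  0.834  0.676]
w1 x 1 22 off 71.2 yaw -0.37 res 0.37
w1 x -1 19 off -65.1 yaw 0.03 res 0.67
w1 y 1 22 off 67.8 yaw -0.12 res 0.36
w1 y -1 22 off -69.0 yaw -0.46 res 0.35
w2 x 1 14 off 64.8 yaw -1.1 res 1.09
w2 x -1 22 off -70.7 yaw -0.15 res 0.43
w2 y 1 22 off 70.0 yaw -0.27 res 0.38
w2 y -1 20 off -66.7 yaw -0.2 res 1.63
top0 x 1 19 off 69.7 yaw -0.47 res 1.52
top0 x -1 22 off -70.0 yaw -0.17 res 0.88
top0 y 1 22 off 70.1 yaw -0.25 res 0.89
top0 y -1 22 off -66.7 yaw 0.43 res 1.34
```

>>> send_rows --motion '[{"ax": 0, "ay": 0, "az": 0, "dx": -0.1, "dy": 0.1, "dz": -0.5, "hand": 0.3}, {"ax": 0, "ay": 0, "az": 0, "dx": 0, "dy": 0, "dz": 0, "hand": 0.6}, {"ax": 0, "ay": 0, "az": 0, "dx": 0, "dy": 0, "dz": 0, "hand": 1}, {"ax": 0, "ay": 0, "az": 0, "dx": 0, "dy": 0, "dz": 0, "hand": 1}, {"ax": 0, "ay": 0, "az": 0, "dx": 0, "dy": 0, "dz": 0, "hand": 1}, {"ax": 0, "ay": 0, "az": 0, "dx": 0, "dy": 0, "dz": 0, "hand": 1}]'

```text
time_s: 6.28
ee_pos: [0.5139, -0.1227, 0.1028]
ee_rot: [3.138, 0.017, 2.542]
contact_force: [0.2, -0.3, -1.9]
grip_width: 0.0087
```

```bash
python3 - <<'E'
from h import *
s=manip.state(); print({k:np.round(s[k],4) for k in ['time_s','ee_pos','ee_rot','contact_force','ft_torque','grip_width','joint_positions']})
E
```

```text
{'time_s': np.float64(6.275), 'ee_pos': array([ 0.5139, -0.1227,  0.1028]), 'ee_rot': array([3.1385, 0.0166, 2.5417]), 'contact_force': array([ 0.2223, -0.255 , -1.9388]), 'ft_torque': array([-0.0615, -0.2161,  0.0635]), 'grip_width': np.float64(0.0087), 'joint_positions': array([ 0.6366,  0.5281, -0.6909,  1.933 ,  0.4618,  0.8249,  0.667 ])}
```

>>> send_rows --motion '[{"ax": 0, "ay": 0, "az": -4, "dx": 0, "dy": 0, "dz": 0, "hand": 1}, {"ax": 0, "ay": 0, "az": -4, "dx": 0, "dy": 0, "dz": 0, "hand": 1}, {"ax": 0, "ay": 0, "az": -4, "dx": 0, "dy": 0, "dz": 0, "hand": 1}]'

```text
time_s: 6.65
ee_pos: [0.5133, -0.123, 0.1028]
ee_rot: [3.139, 0.016, 2.326]
contact_force: [-0.2, -0.3, -1.5]
grip_width: 0.0089
```

>>> send_rows --motion '[{"ax": 0, "ay": 0, "az": -5, "dx": 0, "dy": 0, "dz": 0, "hand": 1}, {"ax": 0, "ay": 0, "az": -5, "dx": 0, "dy": 0, "dz": 0, "hand": 1}, {"ax": 0, "ay": 0, "az": -5, "dx": 0, "dy": 0, "dz": 0, "hand": 1}, {"ax": 0, "ay": 0, "az": -5, "dx": 0, "dy": 0, "dz": 0, "hand": 1}, {"ax": 0, "ay": 0, "az": -5, "dx": 0, "dy": 0, "dz": 0, "hand": 1}, {"ax": 0, "ay": 0, "az": -5, "dx": 0, "dy": 0, "dz": 0, "hand": 1}, {"ax": 0, "ay": 0, "az": -5, "dx": 0, "dy": 0, "dz": 0, "hand": 1}, {"ax": 0, "ay": 0, "az": -5, "dx": 0, "dy": 0, "dz": 0, "hand": 1}]'

```text
time_s: 7.65
ee_pos: [0.5111, -0.1232, 0.1028]
ee_rot: [-3.14, 0.015, 1.605]
contact_force: [-1.0, -0.8, -1.6]
grip_width: 0.0088
```

>>> send_rows --motion '[{"ax": 0, "ay": 0, "az": -2.2, "dx": 0, "dy": 0, "dz": 0, "hand": 1}, {"ax": 0, "ay": 0, "az": 0, "dx": 0, "dy": 0, "dz": 0, "hand": 1}, {"ax": 0, "ay": 0, "az": 0, "dx": 0, "dy": 0, "dz": 0, "hand": 1}]'

```text
time_s: 8.02
ee_pos: [0.511, -0.1231, 0.1028]
ee_rot: [-3.139, 0.015, 1.567]
contact_force: [-1.4, 0.2, -0.9]
grip_width: 0.0088
```

>>> send_rows --motion '[{"ax": 0, "ay": 0, "az": 0, "dx": 0, "dy": 0, "dz": 0, "hand": 0.6}, {"ax": 0, "ay": 0, "az": 0, "dx": 0, "dy": 0, "dz": 0, "hand": 0.2}, {"ax": 0, "ay": 0, "az": 0, "dx": 0, "dy": 0, "dz": 0, "hand": 0}, {"ax": 0.8, "ay": 0, "az": 0, "dx": 0, "dy": 0, "dz": 4, "hand": 0}, {"ax": 0, "ay": 0, "az": 0, "dx": 0, "dy": 0, "dz": 5, "hand": 0}, {"ax": 0, "ay": 0, "az": 0, "dx": 0, "dy": 0, "dz": 2, "hand": 0}]'

```text
time_s: 8.78
ee_pos: [0.5105, -0.1223, 0.2147]
ee_rot: [-3.137, -0.001, 1.57]
contact_force: [0.5, 0.3, -0.6]
grip_width: 0.0457
```

```bash
python3 - <<'E'
from h import *
s=manip.state(); print(s['time_s'],s['ee_pos'],s['ee_rot'],s['joint_positions'].round(3),s['grip_width'])
p=shot('wrist'); cv2.imwrite('pics/w3.png',p['color']); np.savez('w3.npz',**p)
c=proj(p,[[.5125,-.121,.12]])[0]; print(c)
u,v=map(int,c); a=p['color'][max(v-40,0):v+40,max(u-50,0):u+50]
cv2.imwrite('pics/w3z.png',cv2.resize(a,None,fx=7,fy=7,interpolation=2))
E
python3 m1.py w3
```

```text
8.775 [ 0.51053943 -0.12231521  0.21469213] [-3.13745234e+00 -1.25726406e-03  1.56973341e+00] [ 0.517  0.346 -0.496  1.812  0.187  1.035 -0.052] 0.04569430732704419
[281.88500112 221.06286045]
w3 rect ((511.91632080078125, -119.724365234375), (146.31253051757812, 148.45286560058594), 89.41435241699219) z 0.057975253499072205
 disk [ 0.51369059 -0.11646814  0.05978655] 7353 ((0.5112216472625732, -0.11423248052597046), 0.09643366932868958)
 red [ 0.56991683 -0.15024372  0.06747887] 203 knob [ 0.57047536 -0.09173882  0.07019162] 281 yaw -0.5469758243480062
 boss [ 0.5119192  -0.11827957  0.06959246] 532
 spindle [ 0.51070154 -0.11635495  0.1008346 ] 120
 end [ 0.51107669 -0.12081023  0.11911076] 192
```

View pics/w3z.png

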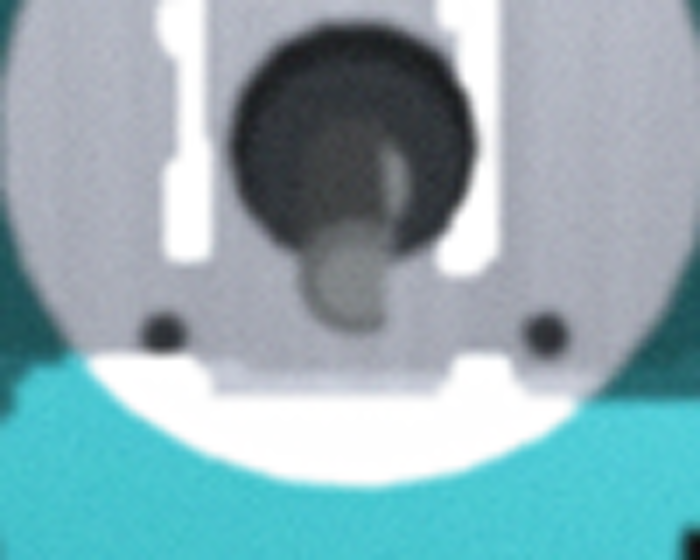

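View pics/w3.png

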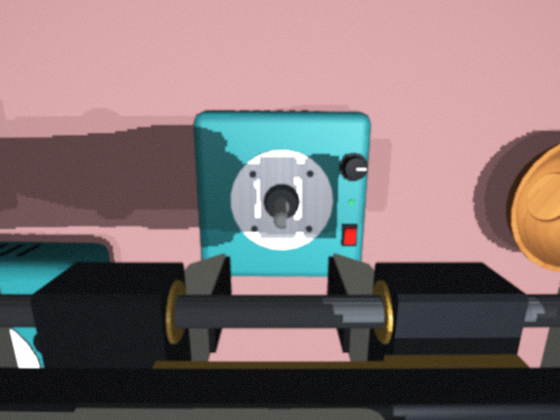

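Flat is confirmed facing the knob side (image-right in w3, crop shows the straight edge on the right of the end at about (283,221)). Now to the grey hub.

>>> send_rows --motion '[{"ax": 0, "ay": 0, "az": 8, "dx": 1.5, "dy": 5.4, "dz": 0, "hand": -0.3}, {"ax": 0, "ay": 0, "az": 8, "dx": 1.5, "dy": 5.4, "dz": 0, "hand": -0.3}, {"ax": 0, "ay": 0, "az": 8, "dx": 1.5, "dy": 5.4, "dz": 0, "hand": -0.3}, {"ax": 0, "ay": 0, "az": 8, "dx": 1.5, "dy": 5.4, "dz": 0, "hand": -0.3}, {"ax": 0, "ay": 0, "az": 8, "dx": 1.5, "dy": 5.4, "dz": 0, "hand": -0.3}, {"ax": 0, "ay": 0, "az": 8, "dx": 1.5, "dy": 5.4, "dz": 0, "hand": -0.3}, {"ax": 0, "ay": 0, "az": 0, "dx": 0, "dy": 0, "dz": 0, "hand": -0.3}]'

```text
time_s: 9.7
ee_pos: [0.6024, 0.2099, 0.2147]
ee_rot: [3.14, 0.001, 2.429]
contact_force: [0.8, -1.1, -0.2]
grip_width: 0.0597
```

```bash
python3 - <<'E'
from h import *
s=manip.state(); print(s['time_s'],s['ee_pos'],s['ee_rot'],s['joint_positions'].round(3),s['grip_width'])
p=shot('wrist'); cv2.imwrite('pics/w4.png',p['color']); np.savez('w4.npz',**p)
c=proj(p,[[.6,.202,.026]])[0]; print(c)
E
```

```text
9.7 [0.60236762 0.20994137 0.2147301 ] [3.14018950e+00 6.10858462e-04 2.42934815e+00] [ 0.032  0.574 -0.709  1.526  0.392  1.185  0.113] 0.059664357585453964
[271.20860835 197.74324291]
```

View pics/w4.png

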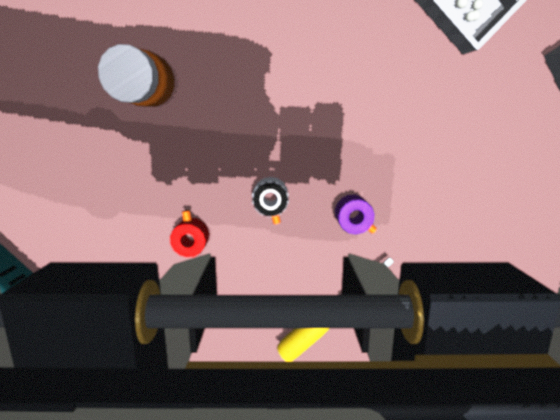

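```bash
cat > hub.py <<'E'
from h import *
import sys
p=dict(np.load(sys.argv[1]+'.npz')); W=cloud(p); hsv=cv2.cvtColor(p['color'],cv2.COLOR_BGR2HSV)
near=np.hypot(W[...,0]-.60,W[...,1]-.202)<.034
top=near&(W[...,2]>.0225)&(W[...,2]<.03)
P=W[top]; c,r=cv2.minEnclosingCircle(P[:,:2].astype(np.float32)); print('top',P.mean(0),top.sum(),c,r)
# axis via ellipse of bright/dark: use mask hull moments
m=top.astype(np.uint8); cnt=max(cv2.findContours(m,0,2)[0],key=cv2.contourArea); h=cv2.convexHull(cnt); e=cv2.fitEllipse(h); print('ellipse',e)
def ray(px,z):
    n=cv2.undistortPoints(np.array([[px]],float),p['K'],p['dist_coeffs']).ravel(); d=p['c2w'][:3,:3]@[*n,1]; o=p['c2w'][:3,3]
    return o+d*(z-o[2])/d[2]
C=ray(e[0],.026); print('axis',C)
o=near&(hsv[...,0]>5)&(hsv[...,0]<22)&(hsv[...,1]>140)&(hsv[...,2]>90)
s=np.argwhere(o).mean(0)[::-1]; S=ray(s,.015); print('screw',s,o.sum(),S,np.median(W[o],0),'ang',np.degrees(np.arctan2(*(S-C)[[1,0]])),np.hypot(*(S-C)[:2]))
u,v=map(int,e[0]); cv2.imwrite(f'pics/{sys.argv[1]}z.png',cv2.resize(p['color'][v-35:v+35,u-45:u+45],None,fx=8,fy=8,interpolation=2))
E
python3 hub.py w4
```

```text
top [0.59970906 0.20018592 0.02588261] 886 (0.6001330018043518, 0.19954165816307068) 0.017891252413392067
ellipse ((269.5476989746094, 198.7543182373047), (35.940528869628906, 36.99473571777344), 100.48474884033203)
axis [0.59970569 0.20015715 0.026     ]
screw [276.67741935 230.61290323] 62 [0.63082712 0.18203551 0.015     ] [0.62062407 0.18985183 0.01638469] ang -30.21174203240172 0.03601301151588893
```

View pics/w4z.png

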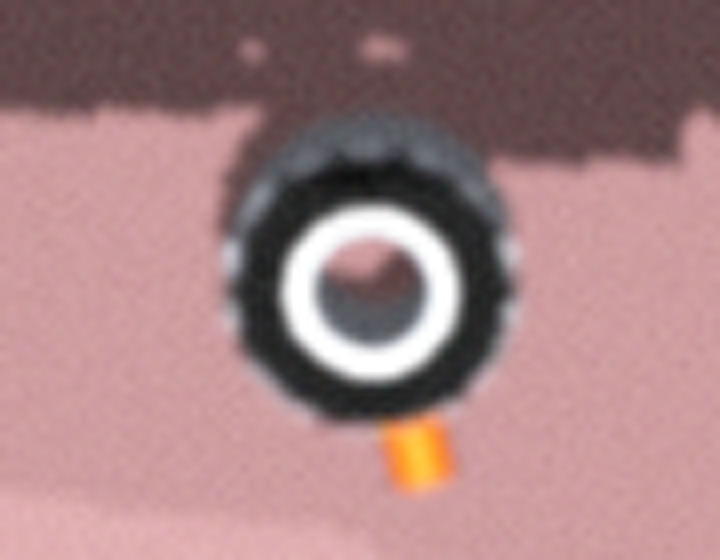

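```bash
python3 - <<'E'
from h import *
p=dict(np.load('w4.npz')); W=cloud(p); hsv=cv2.cvtColor(p['color'],cv2.COLOR_BGR2HSV)
o=((hsv[...,0]>5)&(hsv[...,0]<24)&(hsv[...,1]>140)&(hsv[...,2]>90)).astype(np.uint8)
n,l,st,ce=cv2.connectedComponentsWithStats(o)
for i in range(1,n):
    if np.hypot(*(ce[i]-[277,219]))<12:
        m=l==i; q=W[m]; q=q[np.isfinite(q).all(1)]; q=q[(q[:,2]>.008)&(q[:,2]<.022)]
        d=q[:,:2]-[.5997,.2002]; r=np.hypot(*d.T); print(ce[i],st[i],len(q),q.mean(0),np.degrees(np.arctan2(d.mean(0)[1],d.mean(0)[0])),r.min(),r.max())
        # ray-based with z on top of screw ~.016
        a=cv2.undistortPoints(ce[i].reshape(1,1,2),p['K'],p['dist_coeffs']).ravel(); d=p['c2w'][:3,:3]@[*a,1]; oo=p['c2w'][:3,3]
        S=oo+d*(.0155-oo[2])/d[2]; v=S[:2]-[.5997,.2002]; print(S,np.degrees(np.arctan2(v[1],v[0])),np.hypot(*v))
E
```

```text
[275.68421053 219.12280702] [272 215   9   9  57] 50 [0.62114047 0.18917531 0.01604653] -27.21223177020163 0.020739366099196892 0.02762578106686601
[0.62097938 0.18928487 0.0155    ] -27.155275012440352 0.023915519859319983
```

>>> send_rows --motion '[{"ax": 0, "ay": 0, "az": 0, "dx": -0.25, "dy": -0.9, "dz": -3, "hand": -0.3}, {"ax": 0, "ay": 0, "az": 0, "dx": 0, "dy": 0, "dz": -5, "hand": -0.3}, {"ax": 0, "ay": 0, "az": 0, "dx": 0, "dy": 0, "dz": -5, "hand": -0.3}, {"ax": 0, "ay": 0, "az": 0, "dx": 0, "dy": 0, "dz": -2.5, "hand": -0.3}, {"ax": 0, "ay": 0, "az": 0, "dx": 0, "dy": 0, "dz": 0, "hand": -0.3}]'

```text
time_s: 10.38
ee_pos: [0.6006, 0.1891, 0.0544]
ee_rot: [-3.138, 0.006, 2.414]
contact_force: [-0.3, 0.1, 0.4]
grip_width: 0.0596
```

```bash
python3 - <<'E'
from h import *
s=manip.state(); print(s['time_s'],s['ee_pos'],s['ee_rot'],s['joint_positions'].round(3),s['grip_width'])
p=shot('wrist'); cv2.imwrite('pics/w5.png',p['color']); np.savez('w5.npz',**p)
E
python3 hub.py w5
```

```text
10.375 [0.60058501 0.18912733 0.05435621] [-3.13817432  0.00613996  2.4136996 ] [ 0.007  0.722 -0.618  1.702  0.525  0.89   0.009] 0.05959474602445523
top [0.59914265 0.20073107 0.0257056 ] 2903 (0.5999456644058228, 0.20006945729255676) 0.018016133457422256
ellipse ((294.988037109375, 242.60125732421875), (64.12586212158203, 68.31465148925781), 88.31187438964844)
axis [0.59894767 0.20082563 0.026     ]
screw [361.8787062  348.50242588] 1855 [0.67980462 0.18409475 0.015     ] [0.59871376 0.2223023  0.13495901] ang -11.690628525064758 0.08256978343752634
```

View pics/w5.png

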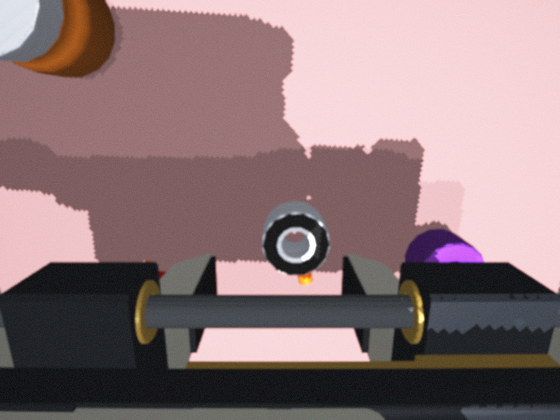

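>>> send_rows --motion '[{"ax": 0, "ay": 0, "az": 0, "dx": -0.15, "dy": 1.15, "dz": 0, "hand": -0.3}, {"ax": 0, "ay": 0, "az": 0, "dx": 0, "dy": 0.1, "dz": -2, "hand": -0.3}, {"ax": 0, "ay": 0, "az": 0, "dx": 0, "dy": 0, "dz": 0, "hand": -0.3}]'

```text
time_s: 10.8
ee_pos: [0.6015, 0.2032, 0.0377]
ee_rot: [3.139, 0.009, 2.412]
contact_force: [0.4, -0.3, 0.3]
grip_width: 0.0596
```

>>> send_rows --motion '[{"ax": 0.35, "ay": 0.4, "az": 0, "dx": -0.25, "dy": -0.25, "dz": -1, "hand": -0.3}, {"ax": 0, "ay": 0, "az": 0, "dx": 0, "dy": 0, "dz": -1.2, "hand": -0.3}, {"ax": 0, "ay": 0, "az": 0, "dx": 0, "dy": 0, "dz": 0, "hand": -0.3}]'

```text
time_s: 11.18
ee_pos: [0.599, 0.2003, 0.0143]
ee_rot: [3.139, -0.0, 2.412]
contact_force: [-0.4, 0.3, -0.3]
grip_width: 0.0593
```

Well placed; close.

>>> send_rows --motion '[{"ax": 0, "ay": 0, "az": 0, "dx": 0, "dy": 0, "dz": 0, "hand": 0}, {"ax": 0, "ay": 0, "az": 0, "dx": 0, "dy": 0, "dz": 0, "hand": 0.3}, {"ax": 0, "ay": 0, "az": 0, "dx": 0, "dy": 0, "dz": 0, "hand": 1}, {"ax": 0, "ay": 0, "az": 0, "dx": 0, "dy": 0, "dz": 0, "hand": 1}, {"ax": 0, "ay": 0, "az": 0, "dx": 0, "dy": 0, "dz": 0, "hand": 1}]'

```text
time_s: 11.8
ee_pos: [0.5993, 0.2005, 0.0148]
ee_rot: [3.139, 0.0, 2.412]
contact_force: [-0.2, 0.0, -0.8]
grip_width: 0.0359
```

```bash
python3 - <<'E'
from h import *
s=manip.state(); print(s['time_s'],s['ee_pos'],s['ee_rot'],s['contact_force'],s['ft_torque'],s['grip_width'])
p=shot('wrist'); cv2.imwrite('pics/w6.png',p['color']); np.savez('w6.npz',**p)
E
python3 hub.py w6
```

```text
11.8 [0.59929646 0.2004642  0.01477945] [3.13854645e+00 5.87079984e-05 2.41190680e+00] [-0.20784298  0.02478412 -0.82426019] [ 0.02628961 -0.16472844  0.04333068] 0.03593880173277203
top [0.59292376 0.2052482  0.0258317 ] 2972 (0.5914320349693298, 0.2074269950389862) 0.0308344978839159
ellipse ((279.14044189453125, 275.72735595703125), (42.18536376953125, 150.58770751953125), 89.11588287353516)
axis [0.59224857 0.20614216 0.026     ]
screw [305.69662363 356.3123138 ] 2014 [0.63553301 0.18429746 0.015     ] [0.59055792 0.22108317 0.09566746] ang -26.779076107640737 0.048484366237352666
```

View pics/w6.png

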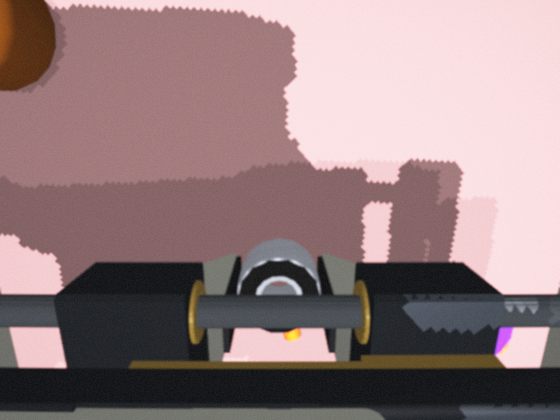

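```bash
python3 - <<'E'
from h import *
for f,g in [('w5',[306,279]),('w6',[291,335])]:
    p=dict(np.load(f+'.npz')); W=cloud(p); hsv=cv2.cvtColor(p['color'],cv2.COLOR_BGR2HSV)
    o=((hsv[...,0]>5)&(hsv[...,0]<28)&(hsv[...,1]>120)&(hsv[...,2]>90)).astype(np.uint8)
    n,l,st,ce=cv2.connectedComponentsWithStats(o)
    C=np.array([.599,.2006])
    for i in range(1,n):
        if np.hypot(*(ce[i]-g))<15 and st[i][4]>10:
            q=W[l==i]; q=q[np.isfinite(q).all(1)]; q=q[(q[:,2]>.006)&(q[:,2]<.022)]
            print(f,ce[i],st[i],len(q))
            if len(q): d=q[:,:2]-C; r=np.hypot(*d.T); print(q.mean(0),np.degrees(np.arctan2(*d.mean(0)[::-1])),r.min(),r.max())
    hb=(np.hypot(W[...,0]-C[0],W[...,1]-C[1])<.0195)&(W[...,2]>.0235)&(W[...,2]<.028)
    P=W[hb][:,:2]; print('top px',hb.sum())
    # circle fit on outer boundary
    from scipy.optimize import least_squares
    a=np.degrees(np.arctan2(P[:,1]-C[1],P[:,0]-C[0])); pts=[]
    for b in range(-180,180,10):
        k=(a>=b)&(a<b+10)
        if k.sum()>8:
            r=np.hypot(*(P[k]-C).T); 
            if r.max()>.0155: pts.append(P[k][r.argmax()])
    pts=np.array(pts); s=least_squares(lambda c:np.hypot(*(pts-c[:2]).T)-.018,C,loss='soft_l1',f_scale=.0005); print('circ',s.x,len(pts),np.abs(s.fun).mean())
E
```

```text
w5 [304.94160584 278.35036496] [298 272  15  13 137] 129
[0.62171312 0.18889659 0.01588652] -27.260739075326118 0.02214112096243517 0.02912013865412169
top px 2840
circ [0.59985227 0.20008191] 36 0.0004988489337716645
w6 [292.14193548 334.08387097] [284 328  17  13 155] 135
[0.62182147 0.18786501 0.016104  ] -29.162697788894302 0.02351691757146796 0.02912258377105427
top px 2347
circ [0.59912614 0.1996777 ] 23 0.0004336061070738503
```

>>> send_rows --motion '[{"ax": 0, "ay": 0, "az": 0, "dx": 0, "dy": 0, "dz": 1, "hand": 1}, {"ax": 0, "ay": 0, "az": 0, "dx": 0, "dy": 0, "dz": 4, "hand": 1}, {"ax": 0, "ay": 0, "az": 0, "dx": 0, "dy": 0, "dz": 5, "hand": 1}, {"ax": 0, "ay": 0, "az": 0, "dx": 0, "dy": 0, "dz": 5, "hand": 1}, {"ax": 0, "ay": 0, "az": 0, "dx": 0, "dy": 0, "dz": 3, "hand": 1}]'

```text
time_s: 12.48
ee_pos: [0.5968, 0.1998, 0.2001]
ee_rot: [-3.141, -0.003, 2.413]
contact_force: [0.3, 1.1, -1.9]
grip_width: 0.0356
```

>>> send_rows --motion '[{"ax": 0, "ay": 0, "az": 4.5, "dx": -1.4, "dy": -5.3, "dz": 0, "hand": 1}, {"ax": 0, "ay": 0, "az": 4.5, "dx": -1.4, "dy": -5.3, "dz": 0, "hand": 1}, {"ax": 0, "ay": 0, "az": 4.5, "dx": -1.4, "dy": -5.3, "dz": 0, "hand": 1}, {"ax": 0, "ay": 0, "az": 4.5, "dx": -1.4, "dy": -5.3, "dz": 0, "hand": 1}, {"ax": 0, "ay": 0, "az": 4.5, "dx": -1.4, "dy": -5.3, "dz": 0, "hand": 1}, {"ax": 0, "ay": 0, "az": 4.5, "dx": -1.4, "dy": -4.5, "dz": 0, "hand": 1}, {"ax": 0, "ay": 0, "az": 0, "dx": 0, "dy": 0, "dz": 0, "hand": 1}]'

```text
time_s: 13.35
ee_pos: [0.5095, -0.1166, 0.2088]
ee_rot: [3.137, 0.004, 2.902]
contact_force: [0.3, -0.2, -0.3]
grip_width: 0.0356
```

```bash
python3 - <<'E'
from h import *
s=manip.state(); print(s['time_s'],s['ee_pos'],s['ee_rot'],s['contact_force'],s['joint_positions'].round(3))
for n in ['wrist','side','top']:
    p=shot(n); cv2.imwrite(f'pics/{n}7.png',p['color']); np.savez(f'{n}7.npz',**p)
E
```

```text
13.35 [ 0.5094859  -0.11662181  0.20881115] [3.13673955 0.00416819 2.90243204] [ 0.31301283 -0.15895662 -0.29676269] [ 0.772  0.431 -0.868  1.812  0.369  1.065  1.1  ]
```

View pics/wrist7.png

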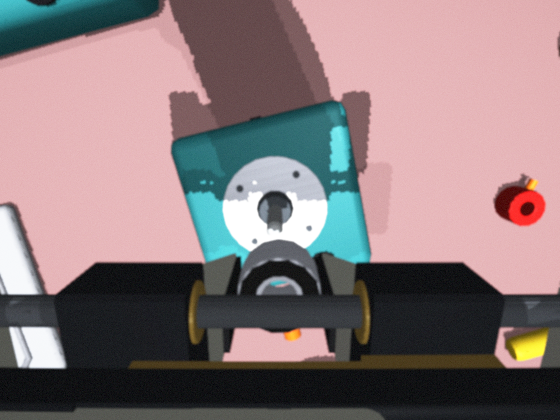

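View pics/side7.png

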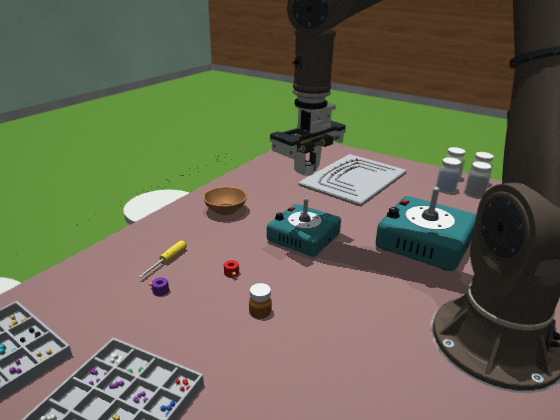

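```bash
python3 m1.py wrist7 | egrep 'boss|spindle|end'; python3 - <<'E'
from h import *
p=dict(np.load('wrist7.npz')); s=proj(p,[[.5123,-.1203,.12]])[0]; print(s, proj(p,[[.5123,-.1203,.07]])[0])
u,v=map(int,s); cv2.circle(p['color'],(round(s[0]),round(s[1])),1,(0,0,255),-1)
cv2.imwrite('pics/w7z.png',cv2.resize(p['color'][v-45:v+125,u-80:u+110],None,fx=4,fy=3.5,interpolation=2))
E
```

```text
boss [ 0.50919262 -0.12064819  0.06961999] 531
 spindle [ 0.50802157 -0.12020173  0.10166789] 180
 end [ 0.51110075 -0.12129733  0.11918426] 193
[275.3144359  230.13279822] [275.59263277 211.17344374]
```

View pics/w7z.png

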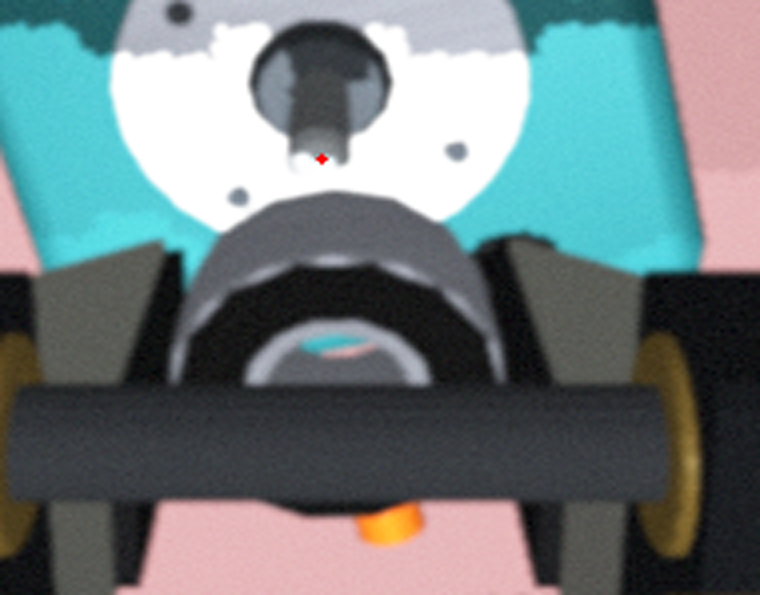

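>>> send_rows --motion '[{"ax": 0, "ay": 0.25, "az": -1, "dx": 0.2, "dy": -0.4, "dz": -2.5, "hand": 1}, {"ax": 0, "ay": 0, "az": 0, "dx": 0, "dy": 0, "dz": -2.5, "hand": 1}, {"ax": 0, "ay": 0, "az": 0, "dx": 0, "dy": 0, "dz": -1, "hand": 1}, {"ax": 0, "ay": 0, "az": 0, "dx": 0, "dy": 0, "dz": 0, "hand": 1}]'

```text
time_s: 14.0
ee_pos: [0.5158, -0.1081, 0.1502]
ee_rot: [3.133, 0.005, 2.899]
contact_force: [-0.4, -1.3, -1.2]
grip_width: 0.0357
```

>>> send_rows --motion '[{"ax": -0.25, "ay": 0.35, "az": -0.9, "dx": -0.4, "dy": -1.2, "dz": 0, "hand": 1}, {"ax": 0, "ay": 0, "az": 0, "dx": 0, "dy": 0, "dz": 0, "hand": 1}, {"ax": 0, "ay": 0, "az": 0, "dx": 0, "dy": 0, "dz": 0, "hand": 1}]'

```text
time_s: 14.38
ee_pos: [0.5128, -0.1205, 0.1522]
ee_rot: [3.139, 0.003, 2.883]
contact_force: [0.3, -0.2, -1.4]
grip_width: 0.0356
```

```bash
cat > d.py <<'E'
from h import *
import sys
s=manip.state(); 
print(s['time_s'],s['ee_pos'].round(5),s['ee_rot'].round(4),s['contact_force'].round(2),s['ft_torque'].round(3),s['joint_positions'].round(2))
tx,ty,tz=map(float,sys.argv[1:4]); Rt=R.from_euler('xyz',[3.1386,0.0,2.884])
rv=(Rt*R.from_euler('xyz',s['ee_rot']).inv()).as_rotvec(degrees=True)
print('turn',rv.round(2),'shift cm',((np.array([tx,ty,tz])-s['ee_pos'])*100).round(3))
E
python3 d.py .5116 -.1206 .142
```

```text
14.375 [ 0.51276 -0.12051  0.15217] [3.1389e+00 2.5000e-03 2.8828e+00] [ 0.32 -0.18 -1.44] [ 0.093 -0.121  0.031] [ 0.73  0.5  -0.82  1.87  0.44  0.96  1.03]
turn [0.05 0.14 0.07] shift cm [-0.116 -0.009 -1.017]
```

>>> send_rows --motion '[{"ax": 0.05, "ay": 0.15, "az": 0, "dx": -0.1, "dy": 0, "dz": -0.5, "hand": 1}, {"ax": 0, "ay": 0, "az": 0, "dx": 0, "dy": 0, "dz": -0.5, "hand": 1}, {"ax": 0, "ay": 0, "az": 0, "dx": 0, "dy": 0, "dz": 0, "hand": 1}]'

```text
time_s: 14.75
ee_pos: [0.5117, -0.1207, 0.1417]
ee_rot: [3.139, 0.0, 2.882]
contact_force: [-0.6, -0.4, -1.4]
grip_width: 0.0361
```

```bash
python3 d.py .5116 -.1206 .1218; python3 - <<'E'
from h import *
for n in ['wrist','side']:
    p=shot(n); np.savez(f'{n}8.npz',**p)
    if n=='wrist': cv2.imwrite('pics/w8z.png',cv2.resize(p['color'][190:350,180:380],None,fx=4,fy=3.7,interpolation=2))
    else: cv2.imwrite('pics/s8z.png',cv2.resize(p['color'][130:260,250:350],None,fx=6,fy=4.6,interpolation=2))
E
```

```text
14.75 [ 0.51171 -0.12067  0.14173] [3.1387 0.     2.8823] [-0.6  -0.42 -1.41] [ 0.078 -0.157  0.021] [ 0.72  0.51 -0.81  1.88  0.45  0.94  1.01]
turn [0.01 0.   0.1 ] shift cm [-0.011  0.007 -1.993]
```

View pics/w8z.png

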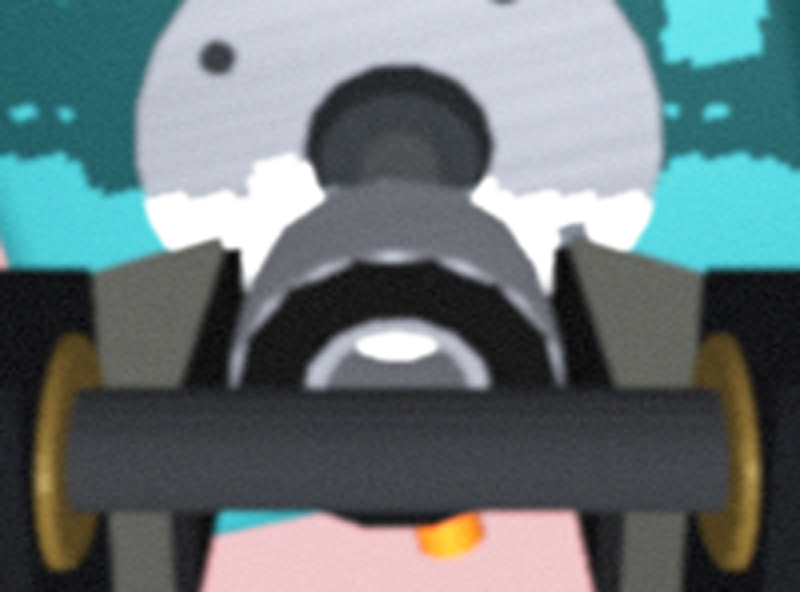

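View pics/s8z.png

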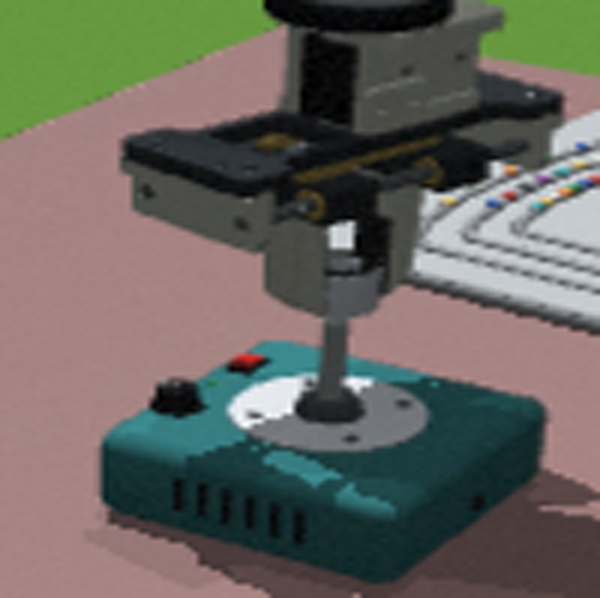

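Hub is above the spindle and aligned in both the wrist and side views. I'll thread it on in small steps while watching the force.

>>> send_rows --motion '[{"ax": 0, "ay": 0, "az": 0, "dx": 0, "dy": 0, "dz": -0.5, "hand": 1}, {"ax": 0, "ay": 0, "az": 0, "dx": 0, "dy": 0, "dz": -0.3, "hand": 1}, {"ax": 0, "ay": 0, "az": 0, "dx": 0, "dy": 0, "dz": 0, "hand": 1}]'

```text
time_s: 15.22
ee_pos: [0.512, -0.1205, 0.1336]
ee_rot: [3.139, 0.001, 2.883]
contact_force: [0.4, -0.3, -0.4]
grip_width: 0.0356
```

```bash
python3 d.py .5116 -.1206 .1088
```

```text
15.225 [ 0.51203 -0.12052  0.13355] [3.1386e+00 6.0000e-04 2.8825e+00] [ 0.41 -0.33 -0.42] [ 0.083 -0.149  0.003] [ 0.72  0.52 -0.8   1.89  0.46  0.92  1.  ]
turn [0.01 0.04 0.08] shift cm [-0.043 -0.008 -2.475]
```

>>> send_rows --motion '[{"ax": 0, "ay": 0, "az": 0, "dx": -0.04, "dy": 0, "dz": -0.3, "hand": 1}, {"ax": 0, "ay": 0, "az": 0, "dx": -0.01, "dy": 0, "dz": -0.3, "hand": 1}, {"ax": 0, "ay": 0, "az": 0, "dx": 0, "dy": 0, "dz": 0, "hand": 1}]'

```text
time_s: 15.6
ee_pos: [0.5115, -0.1205, 0.1271]
ee_rot: [3.139, 0.001, 2.883]
contact_force: [-1.0, 0.4, -0.8]
grip_width: 0.0356
```

```bash
python3 d.py .5116 -.1206 .1088
```

```text
15.6 [ 0.51149 -0.12054  0.12711] [3.1386e+00 6.0000e-04 2.8825e+00] [-0.98  0.36 -0.83] [ 0.114 -0.158 -0.014] [ 0.71  0.53 -0.8   1.9   0.47  0.91  1.  ]
turn [0.01 0.03 0.08] shift cm [ 0.011 -0.006 -1.831]
```

>>> send_rows --motion '[{"ax": 0, "ay": 0, "az": 0, "dx": 0, "dy": 0, "dz": -0.4, "hand": 1}, {"ax": 0, "ay": 0, "az": 0, "dx": -0.02, "dy": 0, "dz": -0.4, "hand": 1}, {"ax": 0, "ay": 0, "az": 0, "dx": -0.02, "dy": 0, "dz": -0.3, "hand": 1}, {"ax": 0, "ay": 0, "az": 0, "dx": 0, "dy": 0, "dz": 0, "hand": 1}]'

```text
time_s: 16.1
ee_pos: [0.511, -0.1205, 0.1153]
ee_rot: [3.139, 0.001, 2.883]
contact_force: [-0.2, 0.3, -1.5]
grip_width: 0.0355
```

```bash
python3 d.py .5116 -.1206 .1088
```

```text
16.1 [ 0.51104 -0.12055  0.11528] [3.1386e+00 5.0000e-04 2.8826e+00] [-0.21  0.32 -1.49] [ 0.069 -0.172 -0.011] [ 0.7   0.54 -0.79  1.91  0.49  0.89  0.98]
turn [0.01 0.03 0.08] shift cm [ 0.056 -0.005 -0.648]
```

>>> send_rows --motion '[{"ax": 0, "ay": 0, "az": 0.1, "dx": 0.05, "dy": 0, "dz": -0.3, "hand": 1}, {"ax": 0, "ay": 0, "az": 0, "dx": 0, "dy": 0, "dz": -0.3, "hand": 1}, {"ax": 0, "ay": 0, "az": 0, "dx": 0, "dy": 0, "dz": 0, "hand": 1}, {"ax": 0, "ay": 0, "az": 0, "dx": 0, "dy": 0, "dz": 0, "hand": 1}]'

```text
time_s: 16.6
ee_pos: [0.5117, -0.1205, 0.109]
ee_rot: [3.138, 0.001, 2.884]
contact_force: [-0.9, -1.2, -0.4]
grip_width: 0.0361
```

```bash
python3 d.py .5116 -.1206 .1088; python3 - <<'E'
from h import *
for n in ['wrist','side','top']:
    p=shot(n); np.savez(f'{n}9.npz',**p); cv2.imwrite(f'pics/{n}9.png',p['color'])
    if n=='wrist': cv2.imwrite('pics/w9z.png',cv2.resize(p['color'][230:350,200:360],None,fx=5,fy=5,interpolation=2))
    elif n=='side': cv2.imwrite('pics/s9z.png',cv2.resize(p['color'][150:250,255:345],None,fx=6,fy=6,interpolation=2))
E
```

```text
16.6 [ 0.51175 -0.1205   0.10898] [3.1385e+00 8.0000e-04 2.8844e+00] [-0.89 -1.17 -0.45] [ 0.114 -0.125  0.021] [ 0.7   0.55 -0.78  1.92  0.5   0.88  0.98]
turn [ 0.    0.05 -0.03] shift cm [-0.015 -0.01  -0.018]
```

View pics/w9z.png

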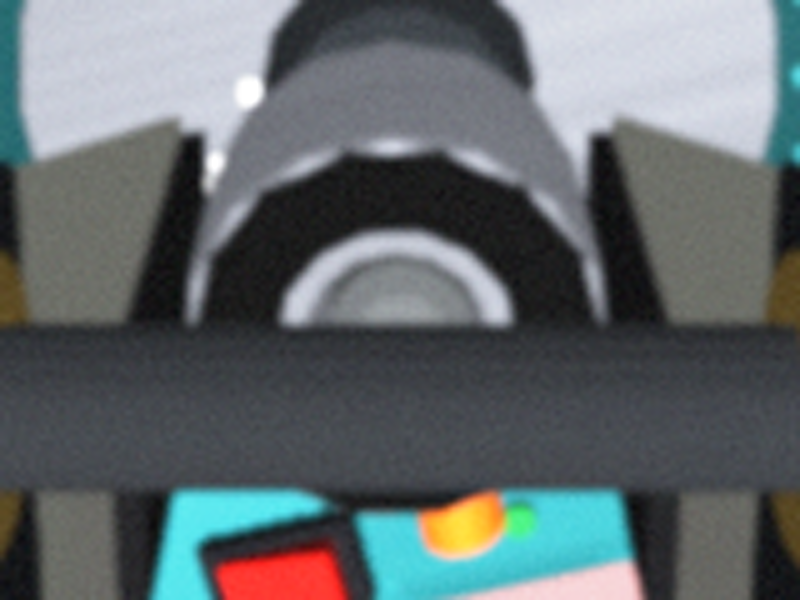

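View pics/s9z.png

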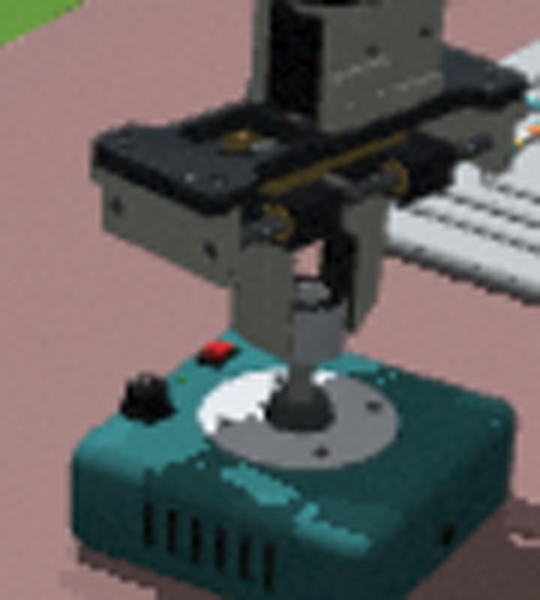

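```bash
python3 - <<'E'
from h import *
p=dict(np.load('wrist9.npz')); W=cloud(p); C=np.array([.5121,-.1205])
r=np.hypot(W[...,0]-C[0],W[...,1]-C[1])
z=W[...,2]
for a,b in [(0,.004),(.004,.0062),(.0062,.008),(.008,.0105),(.011,.017)]:
    m=(r>=a)&(r<b)&(z>.08)&(z<.14); print(a,b,m.sum(),np.percentile(z[m],[10,50,90]).round(4) if m.any() else '')
v,u=np.mgrid[:420,:560]
for name,(x0,x1,y0,y1) in {'spindle end':(272,288,285,293),'ring':(272,288,264,274),'metal':(272,288,277,280)}.items():
    q=W[y0:y1,x0:x1].reshape(-1,3); print(name,np.nanmedian(q,0).round(4),np.nanstd(q[:,2]).round(4))
hsv=cv2.cvtColor(p['color'],cv2.COLOR_BGR2HSV)
o=((hsv[...,0]>5)&(hsv[...,0]<28)&(hsv[...,1]>150)&(hsv[...,2]>120)).astype(np.uint8)
n,l,st,ce=cv2.connectedComponentsWithStats(o)
for i in range(1,n):
    if np.hypot(*(ce[i]-[292,335]))<15 and st[i][4]>10:
        q=W[l==i]; q=q[(q[:,2]>.095)&(q[:,2]<.12)]; print(st[i],q.mean(0))
        for c in ([.5121,-.1205],[.5124,-.1205]): d=q[:,:2].mean(0)-c; print('ang',np.degrees(np.arctan2(d[1],d[0])))
ring=(r>.005)&(r<.0195)&(z>.1165)&(z<.1225)
P=W[ring][:,:2]; 
a=np.degrees(np.arctan2(P[:,1]-C[1],P[:,0]-C[0])); pts=[]
for b in range(-180,180,10):
    k=(a>=b)&(a<b+10)
    if k.sum()>8:
        rr=np.hypot(*(P[k]-C).T)
        if rr.max()>.0155: pts.append(P[k][rr.argmax()])
from scipy.optimize import least_squares
pts=np.array(pts); s=least_squares(lambda c:np.hypot(*(pts-c[:2]).T)-.018,C,loss='soft_l1',f_scale=.0005); print('hub circ',s.x,len(pts))
for f in ['side9','top9']:
    p=dict(np.load(f+'.npz')); W=cloud(p); z=W[...,2]; r=np.hypot(W[...,0]-C[0],W[...,1]-C[1]); m=(r<.02)&(z>.085)&(z<.135); print(f,m.sum(),W[m].mean(0) if m.any() else '', np.percentile(z[m],[5,50,95]) if m.any() else '')
E
```

```text
0 0.004 79 [0.1187 0.1195 0.1202]
0.004 0.0062 214 [0.1163 0.1183 0.1196]
0.0062 0.008 114 [0.1154 0.119  0.1201]
0.008 0.0105 331 [0.1191 0.12   0.1208]
0.011 0.017 1817 [0.1082 0.1202 0.121 ]
spindle end [ 0.5085 -0.1204  0.1192] 0.0007
ring [ 0.4993 -0.1179  0.1204] 0.0005
metal [ 0.5037 -0.1191  0.12  ] 0.0005
[285 329  16  11 134] [ 0.53649378 -0.12157028  0.11109175]
ang -2.5122487709698924
ang -2.543488819108169
hub circ [ 0.51149795 -0.12131627] 23
side9 143 [ 0.50335998 -0.11814935  0.11319563] [0.09669941 0.11575267 0.12351693]
top9 1 [ 0.50697459 -0.10558302  0.10229138] [0.10229138 0.10229138 0.10229138]
```

>>> send_rows --motion '[{"ax": 0, "ay": 0, "az": 0, "dx": -0.01, "dy": 0, "dz": -0.02, "hand": 1}, {"ax": 0, "ay": 0, "az": 0, "dx": 0, "dy": 0, "dz": 0, "hand": 1}, {"ax": 0, "ay": 0, "az": 0, "dx": 0, "dy": 0, "dz": 0, "hand": 1}, {"ax": 0, "ay": 0, "az": 0, "dx": 0, "dy": 0, "dz": 0, "hand": 1}]'

```text
time_s: 17.25
ee_pos: [0.5117, -0.1206, 0.109]
ee_rot: [3.139, 0.001, 2.884]
contact_force: [1.2, 0.4, -1.5]
grip_width: 0.0357
```

```bash
python3 d.py .5116 -.1206 .1088; python3 - <<'E'
from h import *
p=shot('wrist'); np.savez('w10.npz',**p); cv2.imwrite('pics/w10z.png',cv2.resize(p['color'][230:350,200:360],None,fx=5,fy=5,interpolation=2))
W=cloud(p)
for name,(x0,x1,y0,y1) in {'end':(272,288,285,293),'metal':(272,288,277,280)}.items(): print(name,np.nanmedian(W[y0:y1,x0:x1].reshape(-1,3),0))
E
```

```text
17.25 [ 0.5117  -0.12057  0.10896] [3.1386e+00 1.2000e-03 2.8843e+00] [ 1.25  0.41 -1.45] [ 0.072 -0.184 -0.054] [ 0.7   0.55 -0.78  1.92  0.5   0.88  0.98]
turn [ 0.02  0.07 -0.02] shift cm [-0.01  -0.003 -0.016]
end [ 0.50846934 -0.12043503  0.11920617]
metal [ 0.50357018 -0.11911448  0.12021031]
```

View pics/w10z.png

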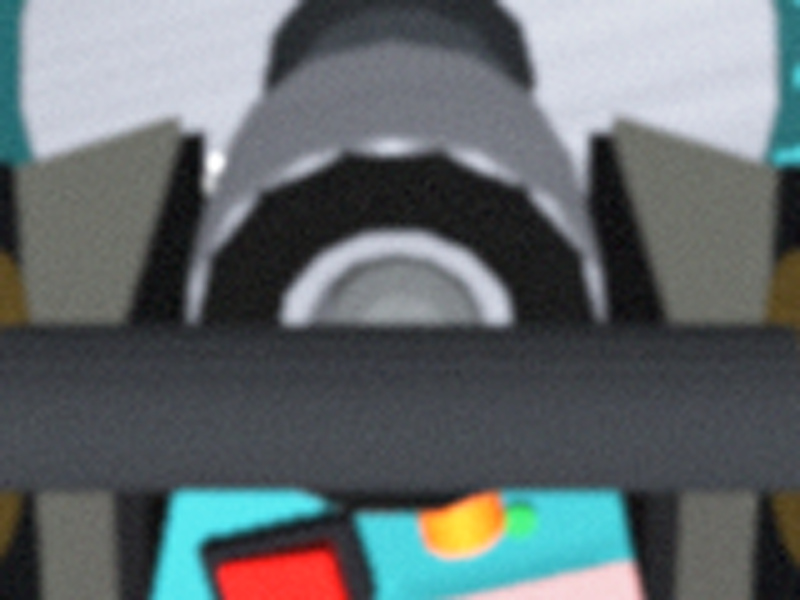

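```bash
python3 -c "
from bench import manip
print(manip.finish_job())"
```

```text
the job is handed in; nothing more can be done
None
```

I handed the job in at about 17 s with the gripper still holding the hub upright on the spindle, its top flush with the spindle's end and its set screw over the flat.

- **Spindle:** I pinched it across the flat on the small 58 mm-high spinner. The opening read 8.7–8.9 mm; the pinch should be 9.5 mm on the flat and 12 mm elsewhere, so the fingers were on the flat. I turned it about 56° clockwise, and a close picture after release showed the flat facing the knob side.
- **Hub:** I gripped the grey hub clear of its screw, turned it about 27° and threaded it on from above. The force on the tool stayed under about 2 N in every reading while threading.

**Last checks:**
- **Height:** the arm's pose puts the hub top about 0.2 mm above flush. The camera depth read 120.2 mm for the hub top. It read 119.2 mm for the spindle end, but that patch takes in the chamfer, and the bare end read the same earlier against its true 120 mm.
- **Upright:** the tool's tilt is within 0.1° of how it held the hub when it stood on the table.
- **Screw direction:** by the arm's pose it is within 0.1° of the knob side. The camera gave −0.6° or −2.5°, depending on which hub centre I used.
- **Not checked:** I could not see the flat once the hub was on. That it stayed put rests on the low forces during threading.
- **Other items:** I did not touch the bowl, jar, screwdriver or the other hubs.

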